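Open the tea caddy with the tea ball still resting on its lid

TASK

We want to spoon out some tea. First slide the square tea caddy along its tray until it stands home in the tray's far left corner, flat against both rails, so that it cannot slip away; there, turn its lid a quarter turn anticlockwise (seen from above) to unlock it, and lift it off, keeping it level all the time so that the loose tea ball stays in the middle of its dished top. Finish still holding the lid, level and still, at least 5 cm higher than the caddy's top and over the middle of the tray's empty right half, where the ball can drip and the caddy's mouth is free; the caddy stays standing in its corner, and the things round the tray stay where they are.

Things in the scene. Friction and masses are not known exactly. Their poses are not given: they have to be found in the camera images.
- tray: Flat wooden tray fixed on the worktop, 260 (its x) by 360 (its y), floor 6 thick, rails 8 thick and 20 high (from the worktop) on all four edges, a dark loop handle outside each short end. Origin: centre of its underside. x points away from the robot, y to its left, within 0.2 rad; far left corner: +x +y. Rails' inner faces: x = +-122, y = +-172.
- caddy: White square tea caddy, 140 x 140 x 60, upright edges rounded, about 0.6 kg, loose on the tray on four 2 high glides (friction about 0.4: it slides at 2.5 to 5 N), turned up to 0.2 rad from the tray. Origin: centre of its underside; x, y square to its sides, z up. Home in the corner: origin at x = 52, y = 102 in the tray's frame, axes parallel to the tray's.
- mouth (a point): Centre of the caddy's round mouth (82 across), 60 above its underside, axes as the caddy's. Its 5 thick flange has a notch on the +y and on the -y side; the lid's lugs pass only there. The lid turns easily: 0 = locked as at the start (within 0.06 rad), free to lift from about 1.35 rad anticlockwise seen from above, stops at about 1.7 and -0.12 rad.
- lid: Round steel bayonet lid, 111 across, rim 10 high, with dished top and bridge handle, 0.22 kg, loose. Origin: centre of its plate's underside, which rests on the caddy's top. Handle spans its y axis; parallel to the caddy's axes when locked. A 76 wide skirt reaches 12 down into the mouth with 3 play, lugs on its +x and -x sides: clear after 15 of lift. If lifted locked, it takes the caddy along.
- lid_grip (a point): Middle of the lid's wooden grip bar, 70 above the lid's origin: bar 12 wide, 14 tall, 56 long along the lid's y axis; thin steel arms run from its ends down and out to the rim, 50 from the centre. Grip it from above, fingers closing along the lid's x axis. Free height from the bar's centre down to the top of the ball: 31.
- dish (a point): Centre of the tea ball when it rests in the middle of the lid's dish, 21 above the lid's origin; axes as the lid's. The dish is flat to 9 from its centre, then rises 6 in 38 like a shallow cone.
- tea_ball: Round steel tea ball, 36 across, 45 g, loose, rolls easily, resting about in the middle of the lid's dish under the handle. Origin: its centre; its axes turn as it rolls.
- cream_mug: Cream mug, 83 across without the handle, 86 high, loose, to the right of the tray. Origin: underside, middle of the footprint with handle. To be left alone.
- dip_mug: Mug with green upper and cream lower half, 78 across without the handle, 97 high, loose, to the right of the tray. Origin: underside, middle of the footprint with handle. To be left alone.
- teaspoon: Steel teaspoon, 130 long, lying to the right in front of the tray. Origin: centre of its underside. To be left alone.
- honey_jar: Honey jar with a black lid, 63 across, 94 high, loose, to the left of the tray. Origin: centre of its underside. To be left alone.
- lemon: Lemon, 77 long, 51 across, lying to the left of the tray. Origin: centre of its underside. To be left alone.
There are look-alikes about, which are no part of the job. What is shaped like the lid but orange is not meant.

How it is judged:
By the outcome, as a careful person would: the job done as asked, in the order asked, and still so for the second after the job is handed in, while the arm keeps its last pose, push and grip.
It also fails if it takes over 70 s, if anything falls off the work surface, if the arm or the gripper's body presses on something with over 40 N, if the wrist force passes 120 N, or if a joint passes its speed limit or range.

ROBOT

A 7-joint arm with a two-finger parallel gripper is mounted at the origin on a cart in front of the work surface, level with it; the furniture and walls round the work are solid. World frame = base frame: x ahead of the robot, y to its left, z up, the work surface at z = 0. Lengths are in m, angles in rad, forces in N, time in s.
With the tool pointing down it reaches from about 0.375 to 0.925 m from the base axis. Payload 3.1 kg.
Tool frame: the origin (TCP) lies on the front face of the gripper's body, between the roots of the fingers; the fingertips stand 73 mm ahead of it and the grasp point (between the pads) lies 54 mm ahead of it (arm.tips_ahead is the distance from the TCP to the fingertips, in m); z points along the fingers, y is the line along which they close (so a half turn about z gives the same grasp; the last joint's range is limited). The gripper opens to 85 mm and grips with 20 to 120 N. Pads are 22 mm wide; open, the fingers measure 114 mm over their backs; the gripper's body (76 mm by 85 mm) begins 54 mm behind the grasp point. The pads swing forward as they close: fully open they stand 13 mm farther back than shut.
Start: joints at [-1.243, 0.383, 0.044, 1.598, -0.018, 1.161, -0.05], TCP at [0.268, 0.592, 0.304] pointing down, gripper open.
Joint ranges: [-2.61, 2.61], [-0.41, 2.15], [-1.48, 1.57], [0, 2.5], [-1.57, 4.71], [0.05, 1.97], [-2.85, 2.85]. Speed limits (rad/s): [2.79, 2.79, 3.14, 3.14, 3.14, 3.14, 3.14].

INTERFACE

Orientations are given as a unit quaternion [w, x, y, z].
In Python, from workcell import arm gives the robot as it stands.
- The arm moves only by the shell command python3 -m crank 'ROWS'. ROWS is text: rows parted by semicolons, each of 5 numbers parted by spaces: the finger opening in mm, from 0 to 85.4, then the shift along the tool's x, y, z in mm, then the turn about the tool's z in degrees. A call has 1 to 20 rows; each row is the pose to reach, as a shift and turn from the pose commanded when the call began, along the tool's axes at that moment; what a row does not reach only later rows make up. A row lasts 1/10 s, in which the tool goes at most 50 mm and 8.59 degrees, less where a joint would pass 70% of its speed; a pose out of reach is approached as far as the arm can. A call with a gripper value outside its range is refused whole. The fingers move at their own pace and stop on an object; the grip force is fixed at half the most. Time passes only in rows, so rows that repeat a pose let the fingers close. It gives the time, the measured TCP pose, the force, the opening and the grip force at its end, in the units of the state.
- arm.get_state(): the state, without advancing time (a new reading comes with each control period).
- arm.read_camera(name): name is "scene" or "side" or "wrist"; returns a dict with "img" (384x512x3 uint8, blue, green, red), "intrinsics" (3x3 intrinsics, pixels), "position" and "attitude" of the camera in the world. Camera axes: x right, y up, looking along -z (the intrinsics and any distortion apply to the point x, -y, -z); pixel columns grow to the right and rows downward; lengths in m; the calibration is good to about 2 mm. A picture is of the moment at which its call begins. There is no depth.
- arm.close_job(): hands the job in; it is judged then, once.
The state is a dict: "time_s": time; "qpos": joint angles; "qvel": joint speeds; "joint_torque": joint torques, N m; "eef_pos": TCP position; "tool_rot": TCP orientation; "contact_force": force on the tool from outside, world axes, zero at the start; "ft_torque": the same for the moment, N m; "grip_width": opening from 0.0 (shut) to 1.0 (fully open); "grasp_force": force on a finger pad.
Only numpy, scipy, OpenCV 4.12 (cv2) and the standard library are available. Lean on these libraries where they do the work, as an engineer would, in place of code of your own. Each camera call takes 0.05 s, during which the arm holds its last target. There are 200 camera calls.

## Working session

There is one attempt and no reset: what is moved stays moved. The work goes in short steps, Python scripts to look and compute and a shell command to move; the robot and the scene stay as the last step left them, time stands still between calls to the robot, and variables do not carry over. Pictures are saved under pics/ and viewed, at most 10 in all, crops included, and the job is handed in when it is done.

```bash
ls; mkdir -p pics
python3 - <<'E'
from workcell import arm
import cv2,numpy as np,pickle
np.set_printoptions(precision=4,suppress=True)
d={}
for n in("scene","side"):
    c=arm.read_camera(n); d[n]=c; cv2.imwrite(f"pics/{n}0.png",c["img"]); print(n,c["intrinsics"],c["position"],c["attitude"],[k for k in c])
pickle.dump(d,open("c0.pkl","wb"))
s=arm.get_state(); print(s["eef_pos"],s["tool_rot"],s["contact_force"],s["time_s"])
E
```

```text
pics
scene [[349.9539   0.     257.9388]
 [  0.     349.9539 193.0957]
 [  0.       0.       1.    ]] [-0.2671 -0.5718  0.5691] [ 0.7761  0.4993 -0.2174 -0.3179] ['img', 'intrinsics', 'position', 'attitude']
side [[433.0911   0.     261.8299]
 [  0.     433.0911 190.6368]
 [  0.       0.       1.    ]] [-0.2588  1.2545  1.0914] [-0.2653 -0.1271  0.4359  0.8505] ['img', 'intrinsics', 'position', 'attitude']
[0.2682 0.5913 0.3026] [-0.0002  0.2113  0.9774 -0.0012] [ 0.5559 -0.3619 -0.0375] 0.1
```

View pics/scene0.png

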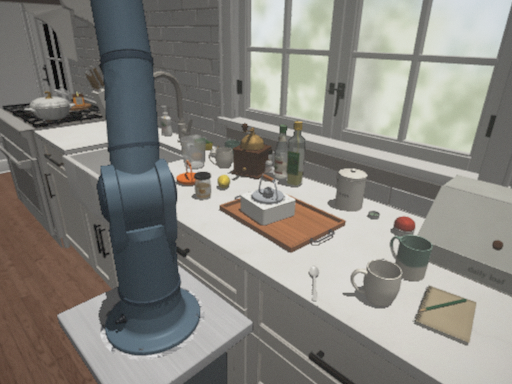

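View pics/side0.png

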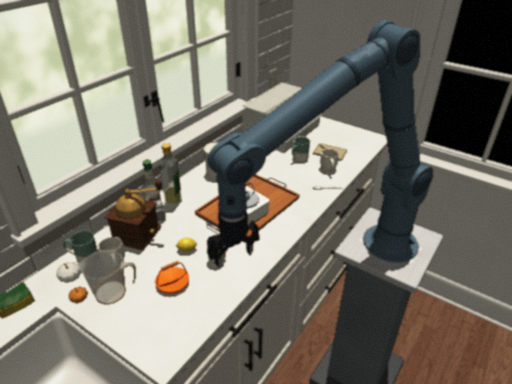

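The steel-lidded white caddy stands on the tray at scene (268,200). The look-alike is the orange lid, at scene (187,178) and side (172,278), and it is off the tray. Next I'll check the choice in a close crop and measure.

```bash
cat > h.py <<'E'
import numpy as np,cv2,pickle
from scipy.spatial.transform import Rotation as R
np.set_printoptions(precision=4,suppress=True)
def Rq(q): return R.from_quat([q[1],q[2],q[3],q[0]])
def cast(c,uv,z):
    uv=np.atleast_2d(np.float64(uv)); K=c["intrinsics"]
    d=np.c_[(uv[:,0]-K[0][2])/K[0][0],-(uv[:,1]-K[1][2])/K[1][1],-np.ones(len(uv))]
    d=Rq(c["attitude"]).apply(d); p=np.array(c["position"])
    return p+d*((z-p[2])/d[:,2])[:,None]
def proj(c,P):
    q=Rq(c["attitude"]).inv().apply(np.atleast_2d(P)-np.array(c["position"])); K=np.array(c["intrinsics"])
    q=q*[1,-1,-1]; q=q@K.T; return q[:,:2]/q[:,2:]
E
python3 - <<'E'
from h import *
d=pickle.load(open("c0.pkl","rb"))
for n in("scene","side"):
    c=d[n]; hsv=cv2.cvtColor(c["img"],cv2.COLOR_BGR2HSV)
    m=cv2.inRange(hsv,(2,110,40),(16,255,230))
    cs=sorted(cv2.findContours(m,cv2.RETR_EXTERNAL,cv2.CHAIN_APPROX_NONE)[0],key=cv2.contourArea)[-4:]
    for k in cs:
        P=cast(c,k[:,0],0.02)[:,:2]; r=cv2.minAreaRect(np.float32(P)); print(n,cv2.boundingRect(k),cv2.contourArea(k),r); 
        if 300<cv2.boundingRect(k)[2]*cv2.boundingRect(k)[3]/10: print(cv2.boxPoints(r))
c=d["scene"]; cv2.imwrite("pics/crop0.png",cv2.resize(c["img"][160:260,205:355],None,fx=5,fy=5,interpolation=cv2.INTER_CUBIC))
E
```

```text
scene (72, 96, 18, 14) 52.0 ((0.8760166168212891, 2.741374969482422), (0.6994133591651917, 0.12836593389511108), 69.60600280761719)
scene (397, 217, 18, 14) 159.5 ((0.8013027906417847, -0.2132539451122284), (0.09365825355052948, 0.05287596583366394), 35.29777145385742)
scene (177, 172, 19, 13) 168.5 ((0.5052216053009033, 0.6055591702461243), (0.14190442860126495, 0.07586601376533508), 54.020206451416016)
scene (221, 202, 124, 46) 1770.5 ((0.5524390339851379, 0.11838755011558533), (0.3534749448299408, 0.252611368894577), 85.7386474609375)
[[ 0.4133 -0.0485]
 [ 0.6653 -0.0672]
 [ 0.6915  0.2853]
 [ 0.4396  0.304 ]]
side (155, 261, 34, 33) 443.5 ((0.5239288210868835, 0.6020498275756836), (0.11072149872779846, 0.1284225881099701), 68.29330444335938)
side (245, 175, 54, 54) 1010.0 ((0.5404040217399597, 0.08668597787618637), (0.27569666504859924, 0.24360951781272888), 86.36875915527344)
side (266, 273, 80, 111) 2822.5 ((0.023706937208771706, 0.4897846579551697), (0.09421925991773605, 0.47226327657699585), 0.5447109937667847)
[[-0.0256  0.7255]
 [-0.0212  0.2532]
 [ 0.0731  0.2541]
 [ 0.0686  0.7264]]
side (392, 290, 120, 94) 8156.0 ((-0.3101593255996704, 0.34551385045051575), (0.30225735902786255, 0.3511827290058136), 6.44503927230835)
[[-0.48    0.503 ]
 [-0.4406  0.1541]
 [-0.1403  0.188 ]
 [-0.1797  0.537 ]]
```

View pics/crop0.png

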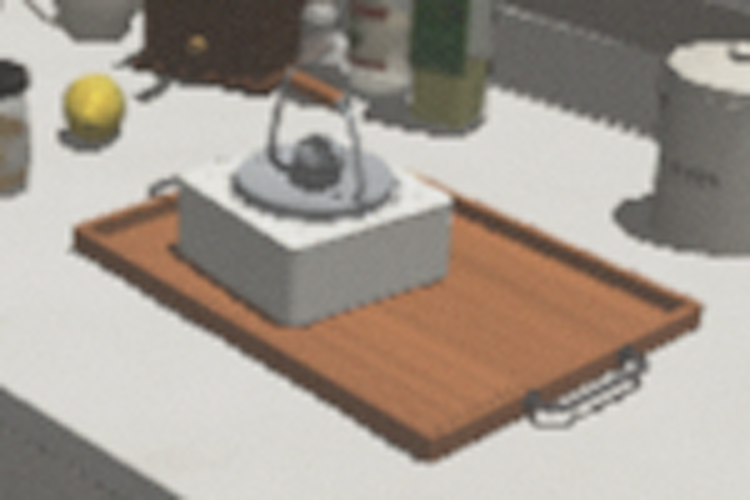

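The crop confirms it: a white caddy with a steel lid, a wooden grip bar and the ball in the dish. In scene pixels the caddy's top corners are about (240.6,194.4), (263.4,210) and (295.4,200).

Run:
```python
from h import *
from workcell import arm
d=pickle.load(open("c0.pkl","rb")); c=d["scene"]
print("tips",arm.tips_ahead)
P=cast(c,[(240.6,194.4),(263.4,210),(295.4,200)],0.068); print(P,np.linalg.norm(np.diff(P,axis=0),axis=1))
# top face bright mask -> rect
g=cv2.cvtColor(c["img"],cv2.COLOR_BGR2HSV)
print("ball",cast(c,[(205+317/5,160+160/5)],0.068+.021),"bar",cast(c,[(205+317/5,160+88/5)],.138))
print("corners base",cast(c,[(205+292/5,160+323/5),(205+178/5,160+250/5),(205+448/5,160+278/5)],.008))
# tray outer corners top: crop pixels
print("tray corners",cast(c,[(205+75/5,160+233/5),(205+430/5,160+440/5),(205+700/5,160+310/5)],.02))
w=arm.read_camera("wrist"); print(w["position"],w["attitude"],w["intrinsics"][0])
```

```text
tips 0.0726
[[0.4872 0.2455 0.068 ]
 [0.4585 0.1077 0.068 ]
 [0.592  0.0858 0.068 ]] [0.1407 0.1353]
ball [[0.5384 0.1618 0.089 ]] bar [[0.5438 0.1691 0.138 ]]
corners base [[0.4688 0.1155 0.008 ]
 [0.4861 0.2444 0.008 ]
 [0.5934 0.0856 0.008 ]]
tray corners [[ 0.4349  0.2961  0.02  ]
 [ 0.4119 -0.0484  0.02  ]
 [ 0.6613 -0.0711  0.02  ]]
[0.2054 0.6203 0.372 ] [ 0.8321 -0.119  -0.0748  0.5366] [265.4029   0.     252.5948]
```

```bash
python3 -m crank '85 -15 -15 0 0; 85 -45 -44 0 -2; 85 -80 -78 0 -4; 85 -115 -112 0 -7; 85 -150 -146 0 -10; 85 -185 -180 0 -13; 85 -220 -214 0 -15; 85 -255 -248 0 -17; 85 -285 -277 0 -19; 85 -310 -302 0 -20; 85 -325 -315 0 -20; 85 -325 -315 0 -20; 85 -325 -315 0 -20'
python3 - <<'E'
from h import *
from workcell import arm
d={n:arm.read_camera(n) for n in("wrist","side")}
for n in d: cv2.imwrite(f"pics/{n}1.png",d[n]["img"])
pickle.dump(d,open("c1.pkl","wb"))
s=arm.get_state(); print(s["eef_pos"],s["tool_rot"],s["contact_force"],s["time_s"])
cv2.imwrite("pics/both1.png",np.hstack([cv2.resize(d["wrist"]["img"],(400,300)),cv2.resize(d["side"]["img"],(400,300))]))
E
```

```text
time_s: 1.45
eef_pos: [0.4341, 0.1711, 0.3037]
tool_rot: [-0.0, 0.039, 0.999, 0.0]
contact_force: [0.6, -0.0, -0.4]
grip_width: 0.998
grasp_force: 0.0
[0.4336 0.1725 0.3037] [-0.0003  0.037   0.9993  0.0002] [-0.2579  0.1132  0.428 ] 1.55
```

View pics/wrist1.png

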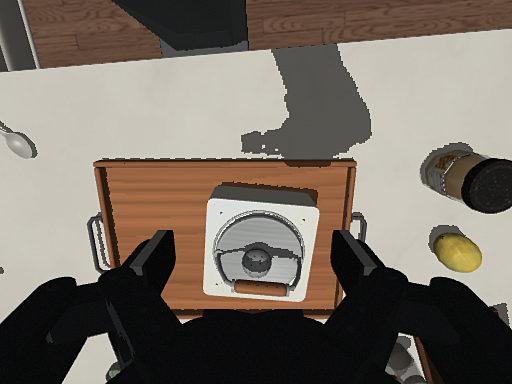

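The wrist view shows the tray's near corners at (95,161) and (356,160). The caddy's top spans (208,198) to (304,301), with the ball at (257,260).

Run:
```python
from h import *
d=pickle.load(open("c1.pkl","rb")); c=d["wrist"]; im=c["img"]; hsv=cv2.cvtColor(im,cv2.COLOR_BGR2HSV)
near=cast(c,[(95,161),(356,159.5)],.02)
m=cv2.inRange(hsv,(0,80,30),(20,255,230)); 
k=max(cv2.findContours(m,cv2.RETR_EXTERNAL,cv2.CHAIN_APPROX_NONE)[0],key=cv2.contourArea)
P=cast(c,k[:,0],.02)[:,:2]; r=cv2.minAreaRect(np.float32(P)); print("tray rect",r)
print("near",near,np.linalg.norm(near[1]-near[0]), np.degrees(np.arctan2(*(near[0]-near[1])[:2])))
a=near[1]-near[0]; a/=np.linalg.norm(a); xdir=np.array([a[1],-a[0],0]); C=near.mean(0)+.13*xdir; print("tray centre",C,"yaw",np.degrees(np.arctan2(xdir[1],xdir[0])),"home",C+.052*xdir+.102*a)
w=cv2.inRange(hsv,(0,0,195),(180,60,255)); w[:190]=0;w[310:]=0;w[:,:195]=0;w[:,330:]=0
k=max(cv2.findContours(w,cv2.RETR_EXTERNAL,cv2.CHAIN_APPROX_NONE)[0],key=cv2.contourArea)
r=cv2.minAreaRect(np.float32(cast(c,k[:,0],.068)[:,:2])); print("caddy",cv2.boundingRect(k),r,cv2.boxPoints(r))
print("ball",cast(c,[(257,260)],.1),"bar",cast(c,[(263,287)],.138))
print(Rq(c["attitude"]).as_matrix()[:,2])
```

```text
tray rect ((0.5552201271057129, 0.12324366718530655), (0.3576631247997284, 0.2597997784614563), 85.57939910888672)
near [[ 0.4149 -0.0409  0.02  ]
 [ 0.4401  0.3098  0.02  ]] 0.351625126035123 -175.89508797124086
tray centre [0.5572 0.1251 0.02  ] yaw -4.104912028759142 home [0.6163 0.2231 0.02  ]
caddy (203, 199, 116, 103) ((0.5426592230796814, 0.16955354809761047), (0.13864021003246307, 0.13867250084877014), 80.30314636230469) [[0.4626 0.1129]
 [0.5993 0.0895]
 [0.6227 0.2262]
 [0.486  0.2496]]
ball [[0.5332 0.1682 0.1   ]] bar [[0.5419 0.1732 0.138 ]]
[-0.2764  0.0219  0.9608]
```

Two measurements agree: tray centre (0.555,0.123) at -4.3°, caddy (0.543,0.170) at -9.7°. Home is 68 mm in +x' and 56 mm in +y'. I'll descend in front of the near face and push with both open fingers.

```bash
python3 -m crank '85 0 0 15 0; 85 0 2 45 0; 85 0 4 80 0; 85 0 5 115 0; 85 0 5 145 0; 85 0 5 170 0; 85 0 5 188 0; 85 0 5 198 0; 85 0 5 201 0; 85 0 5 201 0; 85 -4 5 201 0; 85 -8 5 201 0; 85 -12 5 201 0; 85 -15 5 201 0; 85 -17 5 201 0; 85 -19 5 201 0; 85 -21 5 201 0; 85 -23 5 201 0; 85 -25 5 201 0; 85 -27 5 201 0'
```

```text
time_s: 3.55
eef_pos: [0.4589, 0.1733, 0.1021]
tool_rot: [-0.003, 0.039, 0.999, -0.001]
contact_force: [-6.2, -1.1, 3.3]
grip_width: 0.995
grasp_force: 2.8
```

```bash
python3 -m crank '85 -2 0 0 0; 85 -5 0 0 0; 85 -8 0 0 0; 85 -11 0 0 0; 85 -14 0 0 0; 85 -17 0 0 0; 85 -20 0 0 0; 85 -23 0 0 0; 85 -26 0 0 0; 85 -29 0 0 0; 85 -32 0 0 0; 85 -34 0 0 0; 85 -36 0 0 0; 85 -37 0 0 0; 85 -38 0 0 0'
```

```text
time_s: 5.05
eef_pos: [0.499, 0.1707, 0.1023]
tool_rot: [-0.001, 0.038, 0.999, -0.0]
contact_force: [-2.9, 0.5, -2.2]
grip_width: 0.997
grasp_force: 1.6
```

```bash
python3 -m crank '85 -2 0 0 0; 85 -5 0 0 0; 85 -8 0 0 0; 85 -11 0 0 0; 85 -14 0 0 0; 85 -17 0 0 0; 85 -19 0 0 0; 85 -21 0 0 0; 85 -23 0 0 0; 85 -24 0 0 0; 85 -25 0 0 0; 85 -25 0 0 0'
python3 - <<'E'
from h import *
from workcell import arm
d={n:arm.read_camera(n) for n in("wrist","scene")}
pickle.dump(d,open("c2.pkl","wb"))
cv2.imwrite("pics/both2.png",np.hstack([cv2.resize(d["wrist"]["img"],(400,300)),cv2.resize(d["scene"]["img"][160:260,205:338],(400,300))]))
E
```

```text
time_s: 6.25
eef_pos: [0.5247, 0.169, 0.103]
tool_rot: [0.0, 0.038, 0.999, 0.0]
contact_force: [-3.0, -0.6, -1.3]
grip_width: 0.995
grasp_force: 1.7
```

View pics/both2.png

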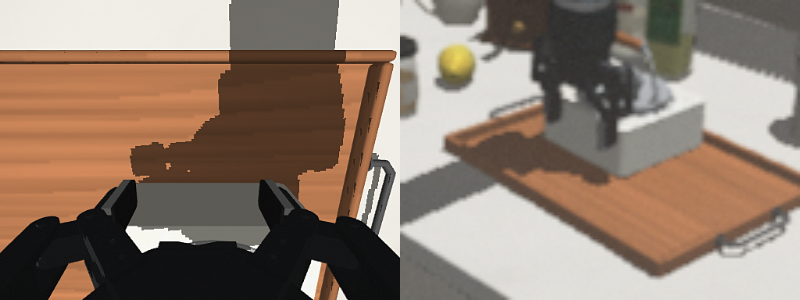

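The fingers sit square on the near face and the caddy is near the far rail. I'll creep on until the force rises.

```bash
python3 -m crank '85 -1 0 0 0; 85 -2 0 0 0; 85 -3 0 0 0; 85 -4 0 0 0; 85 -4 0 0 0'
```

```text
time_s: 6.85
eef_pos: [0.5288, 0.1687, 0.1029]
tool_rot: [0.0, 0.038, 0.999, 0.0]
contact_force: [-4.2, 1.0, 1.2]
grip_width: 0.996
grasp_force: 2.0
```

```bash
python3 -m crank '85 -1 0 0 0; 85 -2 0 0 0; 85 -2 0 0 0'
```

```text
time_s: 7.15
eef_pos: [0.5307, 0.1686, 0.103]
tool_rot: [0.0, 0.038, 0.999, 0.0]
contact_force: [-4.9, -0.0, 0.8]
grip_width: 0.997
grasp_force: 2.1
```

```bash
python3 -m crank '85 -1 0 0 0; 85 -2 0 0 0; 85 -2 0 0 0'
```

```text
time_s: 7.45
eef_pos: [0.5315, 0.1685, 0.1029]
tool_rot: [-0.001, 0.038, 0.999, -0.0]
contact_force: [-7.6, 0.6, 3.8]
grip_width: 0.999
grasp_force: 3.5
```

```bash
python3 -m crank '85 -1 0 0 0; 85 -2 0 0 0; 85 -2 0 0 0'
```

```text
time_s: 7.75
eef_pos: [0.5318, 0.1686, 0.1028]
tool_rot: [-0.003, 0.038, 0.999, -0.0]
contact_force: [-11.6, -0.0, 7.9]
grip_width: 0.994
grasp_force: 5.3
```

```bash
python3 - <<'E'
from h import *
from workcell import arm
c=pickle.load(open("c0.pkl","rb"))["scene"]
print(cast(c,[(349,209),(380,300),(410,276),(374,214),(314,298)],0))
s=arm.get_state(); print(s["qpos"],s["eef_pos"],s["contact_force"])
E
python3 -m crank '85 4 0 0 0; 85 10 0 -3 0; 85 18 -2 -6 0; 80 24 -15 -7 0; 75 26 -45 -7 0; 70 26 -80 -7 0; 65 26 -115 -7 0; 60 20 -140 -7 0; 60 0 -150 -7 0; 60 -25 -150 -7 0; 60 -50 -150 -7 0; 60 -72 -150 -7 0; 60 -82 -150 -7 0; 60 -84 -150 -7 0; 60 -84 -150 -7 0'
```

```text
[[ 0.7928 -0.0091  0.    ]
 [ 0.4168 -0.3224  0.    ]
 [ 0.5617 -0.3337  0.    ]
 [ 0.8236 -0.0923  0.    ]
 [ 0.3081 -0.2079  0.    ]]
[-0.5997  0.49    0.2619  1.96   -0.1891  0.7213  1.2706] [0.5318 0.1686 0.1028] [-11.5798  -0.0277   7.8635]
time_s: 9.25
eef_pos: [0.6059, 0.0117, 0.1097]
tool_rot: [-0.001, 0.039, 0.999, -0.0]
contact_force: [0.3, -0.4, 0.6]
grip_width: 0.704
grasp_force: 0.0
```

```bash
python3 -m crank '60 0 4 0 0; 60 0 12 0 0; 60 0 18 0 0; 60 0 22 0 0; 60 0 24 0 0; 60 0 26 0 0; 60 0 28 0 0; 60 0 30 0 0; 60 0 32 0 0; 60 0 34 0 0; 60 0 36 0 0; 60 0 38 0 0; 60 0 40 0 0; 60 0 42 0 0; 60 0 44 0 0'
python3 - <<'E'
from h import *
from workcell import arm
d={n:arm.read_camera(n) for n in("wrist","scene")}
pickle.dump(d,open("c3.pkl","wb"))
cv2.imwrite("pics/both3.png",np.hstack([cv2.resize(d["wrist"]["img"],(400,300)),cv2.resize(d["scene"]["img"][160:260,205:338],(400,300))]))
E
```

```text
time_s: 10.75
eef_pos: [0.6101, 0.0562, 0.1099]
tool_rot: [-0.0, 0.038, 0.999, -0.0]
contact_force: [-0.7, -0.8, 1.2]
grip_width: 0.704
grasp_force: 0.0
```

View pics/both3.png

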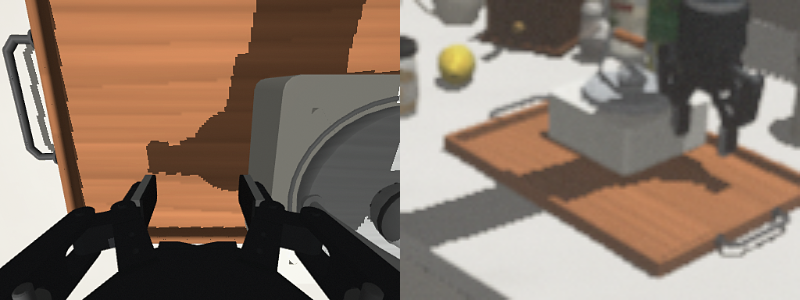

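The finger stands just off the caddy's right face and the knuckle clears it. I'll go on.

```bash
python3 -m crank '60 0 1 0 0; 60 0 3 0 0; 60 0 5 0 0; 60 0 7 0 0; 60 0 9 0 0; 60 0 11 0 0; 60 0 13 0 0; 60 0 15 0 0; 60 0 17 0 0; 60 0 19 0 0; 60 0 21 0 0; 60 0 23 0 0; 60 0 25 0 0; 60 0 26 0 0; 60 0 27 0 0'
```

```text
time_s: 12.35
eef_pos: [0.6119, 0.0792, 0.11]
tool_rot: [-0.001, 0.04, 0.999, -0.002]
contact_force: [-1.4, -5.7, 2.9]
grip_width: 0.702
grasp_force: 2.9
```

```bash
python3 -m crank '60 0 1 0 0; 60 0 3 0 0; 60 0 5 0 0; 60 0 7 0 0; 60 0 9 0 0; 60 0 11 0 0; 60 0 13 0 0; 60 0 15 0 0; 60 0 16 0 0; 60 0 17 0 0; 60 0 18 0 0'
```

```text
time_s: 13.45
eef_pos: [0.6132, 0.0969, 0.11]
tool_rot: [-0.001, 0.04, 0.999, -0.002]
contact_force: [-0.9, -6.4, 3.4]
grip_width: 0.705
grasp_force: 3.1
```

```bash
python3 -m crank '60 0 1 0 0; 60 0 3 0 0; 60 0 5 0 0; 60 0 6 0 0; 60 0 7 0 0; 60 0 8 0 0'
```

```text
time_s: 14.05
eef_pos: [0.6138, 0.1048, 0.11]
tool_rot: [-0.001, 0.04, 0.999, -0.002]
contact_force: [-1.6, -6.1, 2.9]
grip_width: 0.702
grasp_force: 3.2
```

```bash
python3 -m crank '60 0 1 0 0; 60 0 2 0 0; 60 0 3 0 0; 60 0 4 0 0; 60 0 4 0 0'
```

```text
time_s: 14.55
eef_pos: [0.6141, 0.1079, 0.11]
tool_rot: [-0.001, 0.04, 0.999, -0.003]
contact_force: [-1.9, -5.6, 3.6]
grip_width: 0.695
grasp_force: 3.6
```

```bash
python3 -m crank '60 0 1 0 0; 60 0 2 0 0; 60 0 3 0 0; 60 0 4 0 0; 60 0 4 0 0'
```

```text
time_s: 15.05
eef_pos: [0.6141, 0.1082, 0.1102]
tool_rot: [-0.002, 0.041, 0.999, -0.005]
contact_force: [-4.1, -11.7, 7.0]
grip_width: 0.703
grasp_force: 5.6
```

```bash
python3 -m crank '60 0 1 0 0; 60 0 2 0 0; 60 0 3 0 0; 60 0 4 0 0; 60 0 4 0 0'
```

```text
time_s: 15.55
eef_pos: [0.6141, 0.1085, 0.1104]
tool_rot: [-0.002, 0.042, 0.999, -0.007]
contact_force: [-5.5, -15.7, 9.8]
grip_width: 0.707
grasp_force: 7.6
```

```bash
python3 -m crank '60 0 -6 0 0; 60 0 -20 0 0; 60 10 -30 0 0; 60 35 -32 0 0; 60 65 -32 0 0; 60 92 -32 0 0; 70 110 -30 0 0; 80 118 -10 0 0; 85 118 20 3 0; 85 118 55 5 0; 85 118 85 6 0; 85 118 102 6 0; 85 117 106 6 0; 85 114 106 6 0; 85 110 106 6 0; 85 105 106 6 0; 85 101 106 6 0; 85 98 106 6 0; 85 95 106 6 0; 85 92 106 6 0'
```

```text
time_s: 17.55
eef_pos: [0.5317, 0.2334, 0.1038]
tool_rot: [-0.0, 0.038, 0.999, -0.0]
contact_force: [0.3, 0.8, -1.1]
grip_width: 0.995
grasp_force: 0.0
```

```bash
python3 -m crank '85 -1 0 0 0; 85 -2 0 0 0; 85 -3 0 0 0; 85 -3 0 0 0'
```

```text
time_s: 17.95
eef_pos: [0.5344, 0.2334, 0.1039]
tool_rot: [-0.0, 0.038, 0.999, -0.0]
contact_force: [-0.8, -0.3, -1.0]
grip_width: 0.995
grasp_force: 0.0
```

```bash
python3 -m crank '85 -1 0 0 0; 85 -2 0 0 0; 85 -3 0 0 0; 85 -4 0 0 0; 85 -5 0 0 0; 85 -5 0 0 0'
```

```text
time_s: 18.55
eef_pos: [0.5366, 0.2335, 0.1033]
tool_rot: [-0.003, 0.038, 0.999, -0.0]
contact_force: [-6.3, 0.0, 5.3]
grip_width: 0.995
grasp_force: 3.3
```

```bash
python3 -m crank '85 -1 0 0 0; 85 -2 0 0 0; 85 -2 0 0 0'
```

```text
time_s: 18.85
eef_pos: [0.5369, 0.2335, 0.1031]
tool_rot: [-0.005, 0.038, 0.999, -0.001]
contact_force: [-9.8, -0.4, 7.8]
grip_width: 0.996
grasp_force: 5.0
```

The stop position matches the first push, so it is flush on both rails. I'll rise, back off and check from above.

```bash
python3 -m crank '85 4 0 0 0; 85 10 0 -3 0; 85 18 0 -15 0; 85 24 0 -40 0; 85 28 0 -75 0; 85 30 0 -110 0; 85 30 0 -145 0; 85 30 0 -175 0; 85 30 0 -193 0; 85 30 0 -200 0; 85 30 0 -200 0; 85 30 0 -200 0'
python3 - <<'E'
from h import *
from workcell import arm
d={n:arm.read_camera(n) for n in("wrist","scene","side")}
pickle.dump(d,open("c4.pkl","wb")); c=d["wrist"]
cv2.imwrite("pics/w4.png",c["img"]); s=arm.get_state(); print(s["eef_pos"],s["qpos"])
hsv=cv2.cvtColor(c["img"],cv2.COLOR_BGR2HSV)
E
```

```text
time_s: 20.05
eef_pos: [0.5109, 0.2348, 0.303]
tool_rot: [-0.001, 0.038, 0.999, -0.0]
contact_force: [-0.4, -0.2, -0.9]
grip_width: 0.997
grasp_force: 0.0
[0.5107 0.2348 0.3022] [-0.7811  0.2236  0.3168  1.8256 -0.0768  1.1075  1.0571]
```

View pics/w4.png

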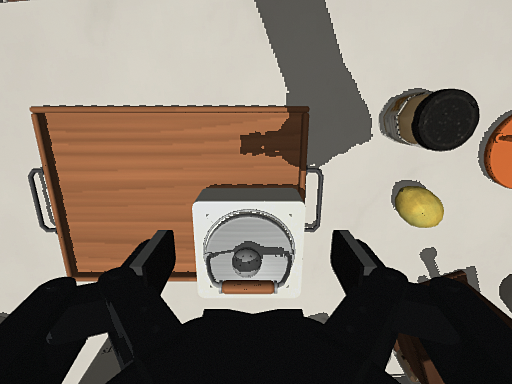

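The caddy stands in the far left corner, with the ball centred at (247,261) and the bar at (249,287). Now I'll measure.

Run:
```python
from h import *
d=pickle.load(open("c4.pkl","rb")); c=d["wrist"]; hsv=cv2.cvtColor(c["img"],cv2.COLOR_BGR2HSV)
near=cast(c,[(31,107.5),(309,107.5)],.02); a=near[1]-near[0]; L=np.linalg.norm(a); a/=L; x=np.array([a[1],-a[0],0]); C=near.mean(0)+.13*x
print("tray",L,C,np.degrees(np.arctan2(x[1],x[0])),"home",C+.052*x+.102*a)
w=cv2.inRange(hsv,(0,0,195),(180,60,255)); w[:190]=0;w[300:]=0;w[:,:185]=0;w[:,308:]=0
k=max(cv2.findContours(w,cv2.RETR_EXTERNAL,cv2.CHAIN_APPROX_NONE)[0],key=cv2.contourArea)
print("caddy",cv2.boundingRect(k),cv2.minAreaRect(np.float32(cast(c,k[:,0],.068)[:,:2])))
m=cv2.inRange(hsv,(2,80,30),(20,255,230)); m[:275]=0; m[:,:218]=0;m[:,285:]=0
k=max(cv2.findContours(m,cv2.RETR_EXTERNAL,cv2.CHAIN_APPROX_NONE)[0],key=cv2.contourArea)
print("bar",cv2.boundingRect(k),cv2.minAreaRect(np.float32(cast(c,k[:,0],.143)[:,:2])))
print("ball",cast(c,[(247,261)],.09))
s=d["scene"];h2=cv2.cvtColor(s["img"],cv2.COLOR_BGR2HSV);
```

```text
tray 0.35434018175580034 [0.5606 0.1245 0.02  ] -4.4049395745680675 home [0.6203 0.2222 0.02  ]
caddy (185, 190, 123, 110) ((0.6106058359146118, 0.2173018753528595), (0.16598190367221832, 0.15486162900924683), 85.6764907836914)
bar (222, 280, 52, 14) ((0.6125637292861938, 0.2212398499250412), (0.051807694137096405, 0.015329633839428425), 85.67252349853516)
ball [[0.616  0.2193 0.09  ]]
```

```bash
python3 -m crank '80 -5 0 0 5; 75 -15 -1 0 13; 70 -28 -2 0 21; 65 -42 -3 0 29; 60 -56 -4 0 37; 55 -70 -5 0 45; 50 -83 -6 0 53; 50 -93 -6 0 61; 50 -100 -6 0 69; 50 -103 -6 0 77; 50 -103 -6 0 84; 50 -103 -6 0 88; 50 -103 -6 0 90; 50 -103 -6 10 90; 50 -103 -6 28 90; 50 -103 -6 40 90; 50 -103 -6 45 90; 50 -103 -6 45 90; 50 -103 -6 45 90'
python3 - <<'E'
from h import *
from workcell import arm
s=arm.get_state(); print(s["eef_pos"],s["tool_rot"],s["qpos"])
c=arm.read_camera("wrist"); cv2.imwrite("pics/w5.png",c["img"]); pickle.dump(c,open("c5.pkl","wb"))
E
```

```text
time_s: 22.1
eef_pos: [0.614, 0.2212, 0.259]
tool_rot: [0.0, 0.734, 0.679, 0.0]
contact_force: [-0.5, -0.2, -0.5]
grip_width: 0.585
grasp_force: 0.0
[0.614  0.2212 0.259 ] [0.0001 0.7337 0.6795 0.0001] [-0.8464  0.4772  0.5764  1.6542 -0.2853  1.095  -0.2659]
```

View pics/w5.png

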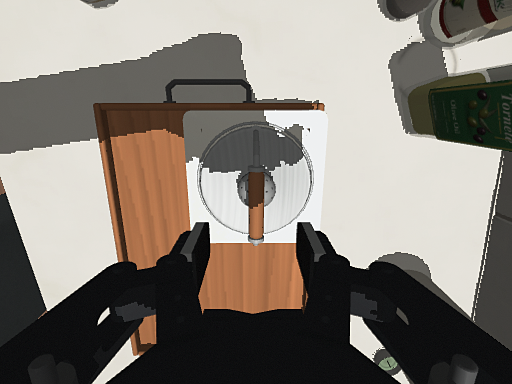

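The bar at column 256 lies between the fingers, whose middle is about column 253. I'll descend and grip.

```bash
python3 - <<'E'
from h import *
c=pickle.load(open("c5.pkl","rb"))
print(cast(c,[(256.5,167),(256.5,240),(256.5,203)],.145))
E
python3 -m crank '50 0 0 6 0; 50 0 0 20 0; 45 0 0 36 0; 40 0 0 50 0; 40 0 0 60 0; 40 0 0 65 0; 40 0 0 66 0; 40 0 0 66 0; 30 0 0 66 0; 25 0 0 66 0; 20 0 0 66 0'
```

```text
[[0.6206 0.2521 0.145 ]
 [0.6165 0.1953 0.145 ]
 [0.6187 0.2253 0.145 ]]
time_s: 23.25
eef_pos: [0.6141, 0.2214, 0.1935]
tool_rot: [0.0, 0.734, 0.679, 0.001]
contact_force: [-0.0, -0.5, 0.1]
grip_width: 0.236
grasp_force: 0.0
```

```bash
python3 -m crank '18 0 1 0 0; 15 0 1 0 0; 13 0 1 0 0; 13 0 1 0 0'
```

```text
time_s: 23.65
eef_pos: [0.6154, 0.2212, 0.1932]
tool_rot: [0.0, 0.734, 0.679, 0.001]
contact_force: [1.7, -0.6, 0.9]
grip_width: 0.153
grasp_force: 0.8
```

```bash
python3 -m crank '12 0 1 0 0; 10 0 1 0 0; 5 0 1 0 0; 0 0 1 0 0; 0 0 1 0 0'
```

```text
time_s: 24.15
eef_pos: [0.6157, 0.2211, 0.1932]
tool_rot: [-0.0, 0.734, 0.679, 0.0]
contact_force: [-0.3, -0.5, 3.2]
grip_width: 0.128
grasp_force: 58.9
```

Gripped at 59 N with almost no side force. Now I'll turn anticlockwise in steps and watch the force.

```bash
python3 -m crank '0 0 0 0 -1; 0 0 0 0 -4; 0 0 0 0 -8; 0 0 0 0 -12; 0 0 0 0 -16; 0 0 0 0 -20; 0 0 0 0 -24; 0 0 0 0 -27; 0 0 0 0 -29; 0 0 0 0 -30; 0 0 0 0 -30'; python3 -c "
from workcell import arm;s=arm.get_state();print(s['ft_torque'],s['contact_force'])"
```

```text
time_s: 25.25
eef_pos: [0.6161, 0.2211, 0.1932]
tool_rot: [0.0, 0.533, 0.846, 0.0]
contact_force: [-0.4, -0.2, 3.5]
grip_width: 0.124
grasp_force: 58.9
[-0.00081797 -0.04738901 -0.09262944] [-0.41137821 -0.22902341  3.49144578]
```

```bash
python3 -m crank '0 0 0 0 -1; 0 0 0 0 -4; 0 0 0 0 -8; 0 0 0 0 -12; 0 0 0 0 -16; 0 0 0 0 -20; 0 0 0 0 -24; 0 0 0 0 -27; 0 0 0 0 -29; 0 0 0 0 -30; 0 0 0 0 -30'; python3 -c "
from workcell import arm;s=arm.get_state();print(s['ft_torque'],s['contact_force'])"
```

```text
time_s: 26.35
eef_pos: [0.6159, 0.2212, 0.1932]
tool_rot: [0.0, 0.296, 0.955, 0.0]
contact_force: [0.0, 0.5, 4.6]
grip_width: 0.126
grasp_force: 59.1
[ 0.04991698  0.04216101 -0.04811395] [3.34197768e-03 5.34451489e-01 4.56790605e+00]
```

```bash
python3 -m crank '0 0 0 0 -1; 0 0 0 0 -4; 0 0 0 0 -8; 0 0 0 0 -12; 0 0 0 0 -16; 0 0 0 0 -20; 0 0 0 0 -24; 0 0 0 0 -27; 0 0 0 0 -29; 0 0 0 0 -30; 0 0 0 0 -30'
python3 - <<'E'
from h import *
from workcell import arm
s=arm.get_state();print(s['ft_torque'],s['contact_force'],s["qpos"])
d={n:arm.read_camera(n) for n in("wrist","scene")}
pickle.dump(d,open("c6.pkl","wb"))
cv2.imwrite("pics/both6.png",np.hstack([cv2.resize(d["wrist"]["img"],(400,300)),cv2.resize(d["scene"]["img"][140:240,220:353],(400,300))]))
E
```

```text
time_s: 27.45
eef_pos: [0.6159, 0.2212, 0.1931]
tool_rot: [0.0, 0.038, 0.999, 0.0]
contact_force: [0.6, 0.0, 5.1]
grip_width: 0.127
grasp_force: 59.2
[ 0.0584 -0.0533 -0.067 ] [0.5948 0.0148 5.1372] [-0.564   0.5058  0.2029  1.682  -0.119   0.9653  1.1763]
```

View pics/both6.png

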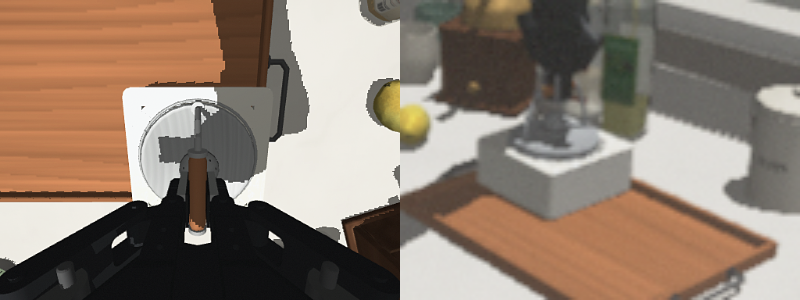

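The lid has turned a quarter and the caddy is still square in the corner. I'll lift slowly.

```bash
python3 -m crank '0 0 0 -0.5 0; 0 0 0 -1 0; 0 0 0 -2 0; 0 0 0 -3 0; 0 0 0 -4 0; 0 0 0 -5 0; 0 0 0 -5 0'
```

```text
time_s: 28.25
eef_pos: [0.6153, 0.2209, 0.1975]
tool_rot: [-0.001, 0.038, 0.999, -0.0]
contact_force: [0.2, 0.1, -2.8]
grip_width: 0.126
grasp_force: 58.5
```

```bash
python3 -m crank '0 0 0 -1 0; 0 0 0 -2.5 0; 0 0 0 -4.5 0; 0 0 0 -6.5 0; 0 0 0 -8.5 0; 0 0 0 -10.5 0; 0 0 0 -12.5 0; 0 0 0 -14.5 0; 0 0 0 -16 0; 0 0 0 -17 0; 0 0 0 -17 0'
```

```text
time_s: 29.35
eef_pos: [0.6158, 0.2211, 0.2151]
tool_rot: [0.0, 0.038, 0.999, 0.0]
contact_force: [1.1, -0.6, -2.1]
grip_width: 0.129
grasp_force: 58.5
```

```bash
python3 -m crank '0 0 0 -1 0; 0 0 0 -3 0; 0 0 0 -6 0; 0 0 0 -10 0; 0 0 0 -14 0; 0 0 0 -18 0; 0 0 0 -23 0; 0 0 0 -28 0; 0 0 0 -33 0; 0 0 0 -38 0; 0 0 0 -43 0; 0 0 0 -48 0; 0 0 0 -53 0; 0 0 0 -57 0; 0 0 0 -61 0; 0 0 0 -64 0; 0 0 0 -66 0; 0 0 0 -67 0'
```

```text
time_s: 31.15
eef_pos: [0.6157, 0.2212, 0.282]
tool_rot: [0.0, 0.038, 0.999, 0.0]
contact_force: [-0.1, -0.2, -2.9]
grip_width: 0.127
grasp_force: 58.5
```

```bash
python3 -m crank '0 0.1 -0.3 0 0; 0 0.3 -1 0 0; 0 0.6 -2 0 0; 0 1 -3.5 0 0; 0 1.5 -5.5 0 0; 0 2.2 -8 0 0; 0 3 -11 0 0; 0 4 -14 0 0; 0 5 -18 0 0; 0 6 -22 0 0; 0 7 -26 0 0; 0 8 -30 0 0; 0 9.5 -34 0 0; 0 10.5 -38 0 0; 0 11.5 -42 0 0; 0 12.5 -46 0 0; 0 13.5 -50 0 0; 0 15 -54 0 0; 0 16 -58 0 0; 0 17 -62 0 0'
```

```text
time_s: 33.15
eef_pos: [0.5939, 0.1603, 0.2819]
tool_rot: [0.0, 0.038, 0.999, 0.0]
contact_force: [0.6, 0.6, -2.9]
grip_width: 0.13
grasp_force: 58.5
```

```bash
python3 -m crank '0 1 -4 0 0; 0 2 -8 0 0; 0 3.3 -12 0 0; 0 4.4 -16 0 0; 0 5.5 -20 0 0; 0 6.6 -24 0 0; 0 7.7 -28 0 0; 0 8.8 -32 0 0; 0 10 -36 0 0; 0 11 -40 0 0; 0 12 -44 0 0; 0 13 -48 0 0; 0 14.5 -52 0 0; 0 15.5 -56 0 0; 0 16.5 -60 0 0; 0 17.5 -64 0 0; 0 18.5 -68 0 0; 0 19.5 -72 0 0; 0 21 -76 0 0; 0 22 -80 0 0'
```

```text
time_s: 35.15
eef_pos: [0.5658, 0.0822, 0.2818]
tool_rot: [-0.0, 0.038, 0.999, -0.0]
contact_force: [0.4, -0.1, -2.7]
grip_width: 0.13
grasp_force: 58.5
```

```bash
python3 -m crank '0 1 -4 0 0; 0 2 -8 0 0; 0 3.3 -12 0 0; 0 4.4 -16 0 0; 0 5.5 -20 0 0; 0 6.6 -24 0 0; 0 7.7 -28 0 0; 0 8.6 -31.5 0 0; 0 9.5 -34.5 0 0; 0 10.5 -37.5 0 0; 0 11.2 -40 0 0; 0 11.8 -42 0 0; 0 12.3 -43.7 0 0; 0 12.6 -45 0 0; 0 12.8 -45.8 0 0; 0 13 -46.3 0 0; 0 13 -46.5 0 0; 0 13 -46.5 0 0; 0 13 -46.5 0 0; 0 13 -46.5 0 0'
python3 - <<'E'
from h import *
from workcell import arm
s=arm.get_state();print(s['contact_force'],s["eef_pos"],s["tool_rot"])
d={n:arm.read_camera(n) for n in("wrist","scene","side")}
pickle.dump(d,open("c7.pkl","wb"))
cv2.imwrite("pics/b7.png",np.hstack([cv2.resize(d["side"]["img"][120:270,170:370],(400,300)),cv2.resize(d["scene"]["img"][130:250,220:380],(400,300))]))
E
```

```text
time_s: 37.15
eef_pos: [0.5495, 0.0373, 0.2819]
tool_rot: [0.0, 0.038, 0.999, 0.0]
contact_force: [0.3, -1.1, -2.1]
grip_width: 0.124
grasp_force: 58.5
[ 0.3187 -1.0732 -2.126 ] [0.5495 0.0373 0.2819] [0.     0.0383 0.9993 0.    ]
```

View pics/b7.png

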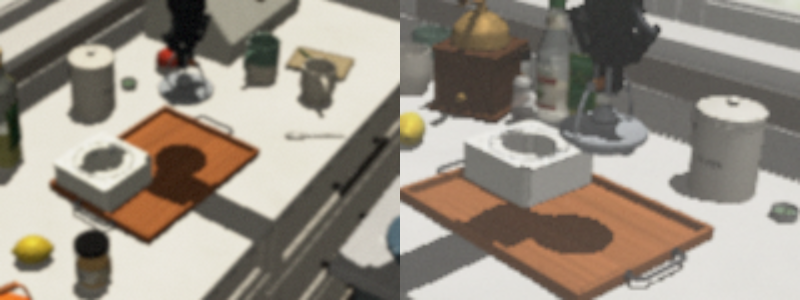

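The caddy's mouth is open in the corner, and the lid with the ball hangs level over the right half of the tray. One numeric check of the caddy against the tray, from the side camera.

Run:
```python
from h import *
d=pickle.load(open("c7.pkl","rb")); c=d["side"]; hsv=cv2.cvtColor(c["img"],cv2.COLOR_BGR2HSV)
m=cv2.inRange(hsv,(2,100,40),(18,255,230)); k=max((k for k in cv2.findContours(m[:245],cv2.RETR_EXTERNAL,cv2.CHAIN_APPROX_NONE)[0] ),key=lambda k:cv2.contourArea(k)*(cv2.boundingRect(k)[0]<320))
P=np.float32(cast(c,k[:,0],.02)[:,:2]); print("tray",cv2.boundingRect(k),cv2.minAreaRect(P))
def tf(p): 
    q=p[:,:2]-[.557,.124]; t=np.radians(-4.3); return q@np.array([[np.cos(t),-np.sin(t)],[np.sin(t),np.cos(t)]])*1000
print("rect corners tray frame",tf(cv2.boxPoints(cv2.minAreaRect(P))))
# crop px -> side px : 170+u/2, 120+v/2 ; mouth centre
print("mouth",tf(cast(c,[(170+109/2,120+158/2)],.068)))
for n in("scene","side"):
    c=d[n]; g=cv2.cvtColor(c["img"],cv2.COLOR_BGR2HSV); w=cv2.inRange(g,(0,0,150),(180,70,255))
    p0=proj(c,[[.617,.2215,.068]])[0]; print(n,"expected mouth px",p0)
    # top-face corners predicted at home
    t=np.radians(-4.3); x=np.array([np.cos(t),np.sin(t)]); y=np.array([-x[1],x[0]]); o=np.array([.557,.124])
    print(proj(c,[np.r_[o+(.052+a)*x+(.102+b)*y,.068] for a,b in((-.07,-.07),(.07,-.07),(.07,.07),(-.07,.07))]).round(1).tolist())
```

```text
tray (210, 174, 89, 67) ((0.5514304637908936, 0.1300140619277954), (0.36884555220603943, 0.26372143626213074), 86.4409408569336)
rect corners tray frame [[-135.4696 -180.533 ]
 [ 128.2297 -177.1227]
 [ 123.46    191.692 ]
 [-140.2393  188.2817]]
mouth [[44.703  90.6071]]
scene expected mouth px [270.9841 186.5334]
[[269.8, 197.8], [297.8, 187.8], [271.7, 176.8], [244.1, 185.3]]
side expected mouth px [221.0871 199.5521]
[[246.4, 198.2], [220.2, 185.0], [195.5, 201.1], [222.1, 215.7]]
```

Run:
```python
from h import *
d=pickle.load(open("c7.pkl","rb"))
t=np.radians(-4.3); x=np.array([np.cos(t),np.sin(t)]); y=np.array([-x[1],x[0]]); o=np.array([.557,.124])
def tf(P): q=P[:,:2]-o; return np.c_[q@x,q@y]*1000
for n,b in(("scene",(240,170,64,34)),("side",(190,180,62,40))):
    c=d[n]; g=cv2.cvtColor(c["img"],cv2.COLOR_BGR2GRAY); s=cv2.cvtColor(c["img"],cv2.COLOR_BGR2HSV)[...,1]
    print(n)
    for lab,(a,bb) in {"-y edge":((-.03,0),0)}.items(): pass
    # profile through caddy top and rails along tray x (at y'=150) and y (at x'=100), z=.068
    for name,pts in(("x@y145",[(q,145) for q in range(-50,150,3)]),("y@x95",[(95,q) for q in range(0,200,3)])):
        P=np.array([np.r_[o+p[0]/1e3*x+p[1]/1e3*y,.068] for p in pts]); uv=proj(c,P).astype(np.float32)
        v=cv2.remap(g,uv[:,0].reshape(1,-1),uv[:,1].reshape(1,-1),cv2.INTER_LINEAR)[0]; sv=cv2.remap(s,uv[:,0].reshape(1,-1),uv[:,1].reshape(1,-1),cv2.INTER_LINEAR)[0]
        print(name,[(p[0] if name[0]=="x" else p[1],int(a),int(e)) for p,a,e in zip(pts,v,sv) if (abs((p[0]+18 if name[0]=='x' else p[1]-32))<16 or abs((p[0]-122 if name[0]=='x' else p[1]-172))<16)])
```

```text
scene
x@y145 [(-32, 142, 13), (-29, 122, 13), (-26, 115, 13), (-23, 139, 12), (-20, 175, 10), (-17, 210, 8), (-14, 225, 7), (-11, 232, 7), (-8, 234, 8), (-5, 232, 8), (109, 233, 5), (112, 230, 6), (115, 226, 8), (118, 217, 10), (121, 192, 11), (124, 166, 10), (127, 144, 11), (130, 131, 13), (133, 128, 14), (136, 133, 13)]
y@x95 [(18, 115, 3), (21, 111, 4), (24, 109, 3), (27, 106, 4), (30, 104, 6), (33, 116, 6), (36, 126, 6), (39, 143, 8), (42, 152, 8), (45, 155, 6), (159, 232, 7), (162, 228, 7), (165, 214, 9), (168, 188, 10), (171, 160, 12), (174, 132, 16), (177, 104, 17), (180, 95, 12), (183, 100, 11), (186, 124, 14)]
side
x@y145 [(-32, 85, 32), (-29, 87, 34), (-26, 94, 35), (-23, 113, 32), (-20, 146, 29), (-17, 183, 25), (-14, 212, 21), (-11, 228, 17), (-8, 236, 12), (-5, 237, 11), (109, 236, 13), (112, 236, 13), (115, 236, 13), (118, 236, 13), (121, 234, 14), (124, 232, 15), (127, 230, 16), (130, 228, 17), (133, 228, 18), (136, 227, 18)]
y@x95 [(18, 228, 20), (21, 227, 19), (24, 228, 18), (27, 231, 16), (30, 233, 14), (33, 235, 13), (36, 237, 12), (39, 237, 10), (42, 238, 9), (45, 238, 8), (159, 237, 11), (162, 235, 13), (165, 231, 17), (168, 211, 23), (171, 182, 26), (174, 147, 28), (177, 120, 31), (180, 99, 35), (183, 105, 31), (186, 124, 26)]
```

The caddy's edges come out at x' = -19 and 123, y' = 172, which matches home within 2 mm. Handing in.

```bash
python3 -c "
from workcell import arm;s=arm.get_state();print(s['contact_force'],s['grasp_force'],s['time_s']);print(arm.close_job())"
```

```text
[ 0.00897281 -0.09447488 -2.55230018] 58.484317660331726 37.3
the job is handed in; nothing more can be done
None
```

Handed in at 37.3 s: the caddy stands home in the far left corner (edges within 2 mm of nominal), and the unlocked lid, with the ball in its dish, is held level and still about 9 cm above the caddy's top, over the middle of the tray's right half.

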